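Set the airbrush pressure and lock the regulator

ROBOT

A 7-joint arm with a two-finger parallel gripper is mounted at the origin on the work surface. World frame = base frame: x ahead of the robot, y to its left, z up, the work surface at z = 0. Lengths are in mm, angles in rad, forces in N, time in s.
With the tool pointing down it reaches from about 400 to 875 mm from the base axis. Payload 4.4 kg.
Tool frame: the origin (TCP) lies midway between the tips of the shut fingers; the grasp point (between the pads) lies 19 mm behind it; z points along the fingers, y is the line along which they close (so a half turn about z gives the same grasp; the last joint's range is limited). The gripper opens to 85 mm and grips with 20 to 120 N. Pads are 22 mm wide; open, the fingers measure 114 mm over their backs; the gripper's body (76 mm by 85 mm) begins 54 mm behind the grasp point. The pads swing forward as they close: fully open they stand 13 mm farther back than shut.
Start: joints at [-1.283, 0.628, 0.038, 1.517, -0.027, 0.996, -0.02], TCP at [225.179, 609.764, 231.313] pointing down, gripper open.
Joint ranges: [-3.06, 3.06], [-0.37, 2.12], [-1.25, 1.32], [0.18, 2.47], [-1.1, 4.24], [0.23, 1.98], [-2.94, 2.94]. Speed limits (rad/s): [2.57, 2.57, 3.14, 3.14, 3.14, 3.14, 3.14].

INTERFACE

Orientations are given as [roll, pitch, yaw] about the fixed x, y, z axes, in that order (R = Rz(yaw) Ry(pitch) Rx(roll)).
In Python, from cell import readout, optics, order gives the robot as it stands.
- The arm moves only by the shell command python3 -m jog 'ROWS'. ROWS is a JSON object of lists of equal length, an entry for each row: "claw": the opening, from 0 (shut) to 1 (fully open); "xyz": the shift along the tool's x, y, z each as a share of 0.1 m, from -1 to 1, a list of three; "twist": the turn, a rotation vector about the tool's x, y, z each as a share of 180 degrees, from -1 to 1, a list of three. A call has 1 to 12 rows; each row shifts and turns the commanded pose from where the row before left it, along the tool's axes as they then stand; what a row does not reach is not made up. A row lasts 1/8 s, in which the tool goes at most 62.5 mm and 10.7 degrees, less where a joint would pass 70% of its speed; a pose out of reach is approached as far as the arm can. A call with a number of a shift or a turn outside -1 to 1 is refused whole. A call with a gripper value outside its range is refused whole. The fingers move at their own pace and stop on an object; the grip force is fixed at half the most. Time passes only in rows, so rows that do not move let the fingers close. It gives the time, the measured TCP pose, the force, the opening and the grip force at its end, in the units of the state.
- readout.read_state(): the state, without advancing time (a new reading comes with each control period).
- optics.get_image(name): name is "scene" or "top" or "wrist"; returns a dict with "color" (420x560x3 uint8, red, green, blue), "fovy" (degrees; the focal length in pixels is half the picture's height over the tangent of half this angle, whatever the lens; pixels are square), "cx", "cy" (the principal point, pixels), "view" (4x4, takes a point from world to camera coordinates). Camera axes: x right, y up, looking along -z (the intrinsics and any distortion apply to the point x, -y, -z); pixel columns grow to the right and rows downward; lengths in mm; the calibration is good to about 2 mm. A picture is of the moment at which its call begins. There is no depth.
- order.finish_job(): hands the job in; it is judged then, once.
Trained networks look in the newest picture that a camera, given by its name, has taken for a name from the list of things; names that differ only in an ending like _2 or _b are one class to them, and where a whole thing is asked for, a point or a joint stands for the part that bears it (a point fixed in the world has none). Each returns a list of dicts, best first, with "score" (0 to 1); they miss things now and then, are a little off and sometimes report something else, mostly with a low value. They report only what shows in the picture. A call takes as long as a camera call.
- optics.boxes_of(camera, label): "rect" ([left, top, width, height] in pixels, round what is visible of it).
The state is a dict: "clock": time; "qpos": joint angles; "qd": joint speeds; "tau": joint torques, N m; "eef_pos": TCP position; "tool_rot": TCP orientation; "force": force on the tool from outside, world axes, zero at the start; "torque": the same for the moment, N m; "width": finger opening in mm; "gripper_force": force on a finger pad.
Only numpy, scipy, OpenCV 4.12 (cv2) and the standard library are available. Lean on these libraries where they do the work, as an engineer would, in place of code of your own. Each camera call takes 0.05 s, during which the arm holds its last target. There are 200 camera calls.

TASK

The airbrush needs more pressure: pull up the black regulator knob of the small compressor to unlock it, turn it clockwise until the gauge's red needle points into the green marker on the rim, then push the knob fully home so that it is locked at that setting. Do not shift the green marker, and leave the things standing about on the table where they are.

Things in the scene. Friction and masses are not known exactly. Their poses are not given: they have to be found in the camera images.
- compressor: Small airbrush compressor, 220 x 130 mm, fixed to the table; origin on the table at the centre of its footprint, x to its back, y to its left, z up. The regulator stands at its right end, axis at x 0, y -140 mm, knob on top. Carry handle 158 mm high, over 140 mm from that axis. Everything within 100 mm of the axis is below 146 mm: fingertips kept above 150 mm clear it.
- knob_top (a point): Centre of the smooth grey cap on top of the knob (height 189 mm when the knob is home, 198 mm when it is pulled out). The cap is 21 mm across, stands 3 mm proud of the black knob and goes up and down with it, and spins freely in it. z up.
- knob_grip (a point): On the knob's vertical axis, half-way up its black fluted grip: a round grip, 43 mm across and 34 mm high (17 mm above and below this point); it moves with the knob. Height 169 mm when home. Can be gripped from above at any yaw.
- regulator_lift (a joint): How far the knob is pulled up, m: 0 home (locked) to 0.009 (end stop, unlocked, an orange sleeve shows below it). It stays at whatever height it is left; moving it takes 4 to 5 N up or down. Below about 0.006 its teeth engage and it cannot be turned.
- regulator_knob (a joint): Knob angle, rad, growing clockwise seen from above; 0 to 8. Pulled out, it turns freely and stays where left. It locks only at multiples of 0.3142 rad (18 degrees; play 0.04 rad). Pressed home in between by the cap alone (closed fingers, 10 to 20 N), it nearly always turns itself into the nearest step; if it stops 2 mm or more short, turn it a few degrees and press again.
- gauge: Pressure gauge, 63 mm across, in front of the regulator (centre 67 mm in front of the knob's axis); white dial facing up, tilted 13 degrees to the compressor's front, scale zero at the lower left as seen from the front. Origin: centre of its back; z out of the dial, which lies 21 mm up; x to 12 o'clock.
- gauge_needle (a joint): Angle of the red needle, rad from the zero of the scale, growing clockwise as one looks on the dial (full scale 4.71). It follows the knob: needle angle = 0.5 x knob angle.
- gauge_marker (a joint): Angle of the middle of the green marker, rad, same zero and direction as the needle. The marker covers 0.2 rad to either side of it. It is stiff and is to stay where it is.
- needle_tip (a point): Tip of the red needle, 21.5 mm from the dial's centre. x points along the needle, outwards.
- marker_mid (a point): Middle of the green marker clipped on the rim of the dial, 28.5 mm from the dial's centre; an arc 12 mm long. x points outwards from the dial's centre.
- masking_tape: Cream roll of masking tape lying flat, 104 mm across, 25 mm high; origin centre of its underside. Leave it.
- primer_jar: Amber jar with white lid, 68 mm across, 75 mm high; origin centre of its underside. Leave it.
- ink_tin: Plain steel tin, 42 mm across, 45 mm high; origin centre of its underside. Leave it.
- pastel_a: Black square pastel stick, 70 x 13 x 13 mm, long along its x; origin centre of its underside. Leave it.
- pastel_b: Red-brown square pastel stick, 70 x 13 x 13 mm, long along its x; origin centre of its underside. Leave it.
- thinner_bottle: Clear bottle with black cap, 62 mm across, 140 mm high; origin centre of its underside. Leave it.
- glue_bottle: White bottle with black cap, 72 mm across, 190 mm high; origin centre of its underside. Leave it.
- palette_knife: Palette knife with dark wooden handle, 200 mm long, lying along its x, 16 mm high; origin on the table at the blade end of the handle. Leave it.

How it is judged:
By the outcome, as a careful person would: the job done as asked, in the order asked, and still so for the second after the job is handed in, with the robot touching nothing.
It also fails if it takes over 51 s, if anything falls off the work surface, if the arm or the gripper's body presses on something with over 40 N, if the wrist force passes 120 N, or if a joint passes its speed limit or range.

## Working session

There is one attempt and no reset: what is moved stays moved. The work goes in short steps, Python scripts to look and compute and a shell command to move; the robot and the scene stay as the last step left them, time stands still between calls to the robot, and variables do not carry over. Pictures are saved under pics/ and viewed, at most 10 in all, crops included, and the job is handed in when it is done.

```bash
ls; mkdir -p pics; python3 - <<'E'
from cell import readout, optics
import cv2,numpy as np
s=readout.read_state();print(s['clock'],s['eef_pos'],s['tool_rot'],s['width'],s['force'])
for c in ['scene','top']:
    r=optics.get_image(c);cv2.imwrite(f'pics/{c}0.png',r['color'][...,::-1])
    print(c,r['fovy'],r['cx'],r['cy'],r['view'],[k for k in r])
    for l in ['knob_top','knob_grip','gauge','needle_tip','marker_mid','compressor']:
        print(l,optics.boxes_of(c,l)[:2])
E
```

```text
pics
0.0 [224.9560572  609.11765139 230.36819891] [-3.13960119e+00  6.03828170e-05  2.78781440e+00] 85.38105244714914 [0.16934744 0.01245338 0.42798261]
scene 54.81679237310943 284.73690582000154 208.86802893821348 [[ 4.24322687e-01  9.05425377e-01 -1.24556915e-02 -1.53382403e+02]
 [-7.33240377e-01  3.51635385e-01  5.81988922e-01  3.67001116e+02]
 [ 5.31327401e-01 -2.37818087e-01  8.13101316e-01 -1.25248700e+03]
 [ 0.00000000e+00  0.00000000e+00  0.00000000e+00  1.00000000e+00]] ['color', 'fovy', 'cx', 'cy', 'view']
knob_top [{'rect': [345.3, 176.4, 20.9, 22.3], 'score': 0.66}]
knob_grip [{'rect': [342.4, 173.7, 26.9, 23.5], 'score': 0.97}]
gauge [{'rect': [320.4, 163.8, 30.7, 23.8], 'score': 0.78}]
needle_tip []
marker_mid []
compressor [{'rect': [318.2, 152.5, 138.2, 88.0], 'score': 0.65}]
top 55.31179627046699 286.92537354875464 212.99509211825736 [[ 2.11879320e-02 -9.99756864e-01  6.10609418e-03 -1.21755442e+02]
 [ 9.92644776e-01  2.17645623e-02  1.19090944e-01 -5.85968140e+02]
 [-1.19194885e-01  3.53789167e-03  9.92864574e-01 -9.69003944e+02]
 [ 0.00000000e+00  0.00000000e+00  0.00000000e+00  1.00000000e+00]] ['color', 'fovy', 'cx', 'cy', 'view']
knob_top [{'rect': [203.9, 189.2, 26.0, 21.8], 'score': 0.55}]
knob_grip [{'rect': [200.8, 187.1, 28.2, 25.4], 'score': 0.71}]
gauge [{'rect': [206.1, 220.2, 24.7, 27.3], 'score': 0.7}]
needle_tip []
marker_mid []
compressor [{'rect': [105.3, 185.1, 137.0, 62.1], 'score': 0.91}, {'rect': [348.6, 204.0, 17.9, 74.8], 'score': 0.2}]
```

View pics/scene0.png

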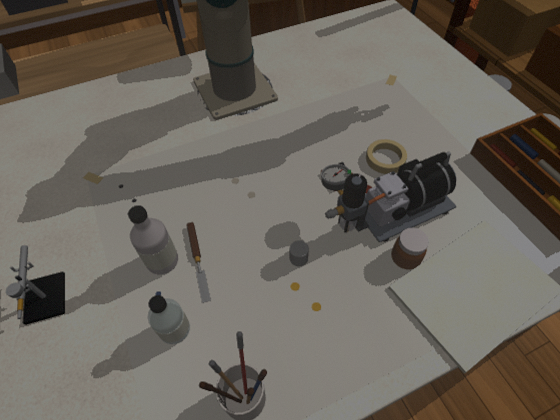

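View pics/top0.png

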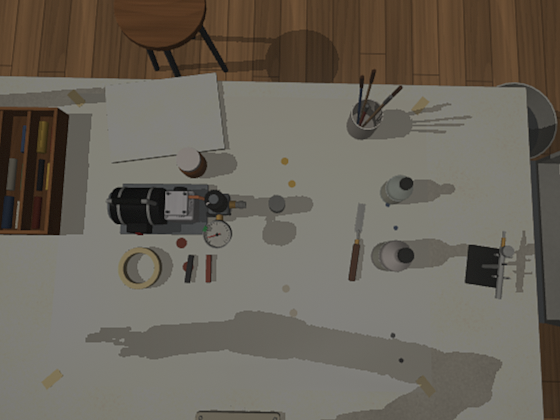

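```bash
cat > h.py <<'E'
from cell import readout, optics
import cv2,numpy as np
def cam(r):
    f=210/np.tan(np.radians(r['fovy'])/2);V=np.array(r['view']);return f,V,r['cx'],r['cy']
def ray(r,u,v):
    f,V,cx,cy=cam(r);d=np.array([(u-cx)/f,-(v-cy)/f,-1]);R=V[:3,:3]
    d=R.T@d;return -R.T@V[:3,3],d/np.linalg.norm(d)
def atz(r,u,v,z):
    o,d=ray(r,u,v);return o+d*(z-o[2])/d[2]
def proj(r,p):
    f,V,cx,cy=cam(r);q=V[:3,:3]@np.array(p)+V[:3,3];return cx+f*q[0]/-q[2],cy-f*q[1]/-q[2]
E
python3 - <<'E'
from h import *
T=optics.get_image('top');S=optics.get_image('scene')
a,da=ray(T,216,200);b,db=ray(S,356,186)
A=np.array([da,-db]).T;t=np.linalg.lstsq(A,b-a,rcond=None)[0];print(a+da*t[0],b+db*t[1])
print(atz(T,216,200,178),atz(S,356,186,175), atz(T,218,234,130),atz(S,335.7,175.7,130))
E
```

```text
[597.12701677  45.87039269 171.5949291 ] [598.15046682  48.12216755 172.14352367]
[596.17193862  44.74403126 178.        ] [599.96878969  46.59980841 175.        ] [526.06368339  45.41690738 130.        ] [527.68858438  45.82481474 130.        ]
```

Scene is clear: knob at scene (356,186)/top (216,200), gauge at top (218,234), tall bottles are far off to the right. Moving above it for a wrist look.

```bash
python3 -m jog '{"claw":[1,1,1,1,1,1,1,1,1,1,1,1],"xyz":[[-0.2,-0.16,-0.2],[-0.42,-0.33,-0.2],[-0.42,-0.33,-0.2],[-0.42,-0.33,-0.2],[-0.42,-0.33,-0.1],[-0.42,-0.33,-0.1],[-0.42,-0.33,0],[-0.42,-0.33,0],[-0.42,-0.33,0],[-0.42,-0.33,0],[-0.42,-0.33,0],[-0.42,-0.33,0]],"twist":[[0,0,0],[0,0,0],[0,0,0],[0,0,0],[0,0,0],[0,0,0],[0,0,0],[0,0,0],[0,0,0],[0,0,0],[0,0,0],[0,0,0]]}'
python3 - <<'E'
from h import *
s=readout.read_state();print(s['clock'],s['eef_pos'],s['tool_rot'],s['qpos'])
r=optics.get_image('wrist');cv2.imwrite('pics/w1.png',r['color'][...,::-1])
V=np.array(r['view']);print(r['fovy'],-V[:3,:3].T@V[:3,3],V[2,:3],proj(r,[597,46,185]),proj(r,[530,46,135]))
for l in ['knob_top','knob_grip','gauge','needle_tip','marker_mid']: print(l,optics.boxes_of('wrist',l)[:2])
E
```

```text
clock: 2.3
eef_pos: [546.8, 85.8, 331.6]
tool_rot: [3.141, 0.0, 2.788]
force: [0.3, -0.4, 0.4]
width: 85.3
gripper_force: 0.0
2.3 [546.81603233  85.81130187 331.57093529] [3.14098591e+00 4.50620279e-04 2.78801995e+00] [-0.33354574  0.3921814   0.18552048  1.65438303 -0.07946495  1.1016868
  1.09133632]
65.8366207637468 [469.76161984 112.45188962 475.08480924] [-0.29817174  0.10828728  0.94834987] (np.float64(259.4150152927479), np.float64(251.35755184393633)) (np.float64(239.20405504569283), np.float64(177.51354685886378))
knob_top [{'rect': [238.9, 217.2, 44.5, 52.3], 'score': 0.92}]
knob_grip [{'rect': [239.4, 219.6, 47.3, 53.2], 'score': 0.76}, {'rect': [259.7, 168.5, 10.9, 13.6], 'score': 0.19}]
gauge [{'rect': [210.7, 142.0, 58.5, 58.9], 'score': 0.85}]
needle_tip [{'rect': [205.0, 90.1, 285.0, 177.1], 'score': 0.59}, {'rect': [237.2, 171.2, 4.4, 2.3], 'score': 0.56}]
marker_mid []
```

View pics/w1.png

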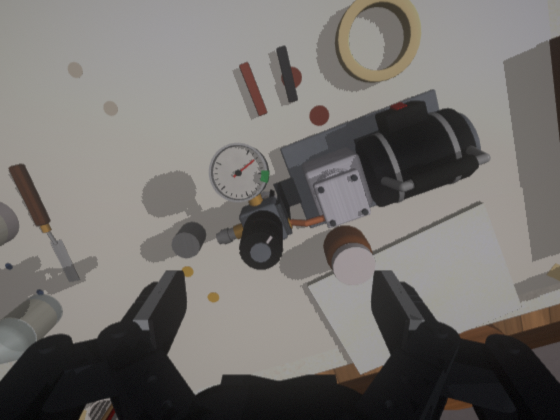

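The wrist picture shows the gauge at (239,172), the needle toward (255,161), and the green marker at (264,177). Knob is at (261,243). I'll measure angles now.

```bash
cat >> h.py <<'E'
def gauge_angles(r,save=None,box=None,yaw=0.0,z=140):
    img=r['color'];l,t,w,h=[int(x) for x in box];l-=4;t-=4;w+=8;h+=8
    c=img[t:t+h,l:l+w];hsv=cv2.cvtColor(c,cv2.COLOR_RGB2HSV)
    H,S_,V_=cv2.split(hsv)
    red=((H<8)|(H>172))&(S_>120)&(V_>60);gr=(H>40)&(H<90)&(S_>80)&(V_>40)
    n=np.array([-np.sin(.2269)*np.cos(yaw),-np.sin(.2269)*np.sin(yaw),np.cos(.2269)])
    p0=atz(r,box[0]+box[2]/2,box[1]+box[3]/2,z)
    def pl(u,v):
        o,d=ray(r,u,v);return o+d*((p0-o)@n)/(d@n)
    ex=np.array([np.cos(.2269)*np.cos(yaw),np.cos(.2269)*np.sin(yaw),np.sin(.2269)]);ey=np.cross(n,ex)
    out={}
    for k,m in (('red',red),('green',gr)):
        v,u=np.nonzero(m);P=np.array([pl(a+l,b+t)-p0 for a,b in zip(u,v)])
        q=np.c_[P@ex,P@ey];out[k]=q
        print(k,len(q),'mean',q.mean(0),'ang from zero',2.356-np.arctan2(q.mean(0)[1],q.mean(0)[0]))
    if save: cv2.imwrite(save,cv2.resize(c[...,::-1],None,fx=8,fy=8,interpolation=cv2.INTER_CUBIC))
    print('centre',p0);return out
E
python3 - <<'E'
from h import *
r=optics.get_image('wrist')
b=optics.boxes_of('wrist','gauge')[0]['rect'];print(b)
o=gauge_angles(r,'pics/g1.png',b)
q=o['red'];print(np.round(q[np.argsort(np.hypot(*q.T))],1).tolist()[-8:])
k=optics.boxes_of('wrist','knob_top')
T=optics.get_image('top');S=optics.get_image('scene')
# triangulate gauge from three views
def tri(obs):
    A=np.zeros((3,3));y=np.zeros(3)
    for R,u,v in obs:
        o,d=ray(R,u,v);M=np.eye(3)-np.outer(d,d);A+=M;y+=M@o
    return np.linalg.solve(A,y)
c=lambda x:(x['rect'][0]+x['rect'][2]/2,x['rect'][1]+x['rect'][3]/2)
for lab in ['gauge','knob_top','knob_grip']:
    obs=[(R,*c(optics.boxes_of(n,lab)[0])) for R,n in ((r,'wrist'),(T,'top'),(S,'scene'))]
    p=tri(obs);print(lab,p,[np.subtract(proj(R,p),(u,v)).round(1) for R,u,v in obs])
# cap: find grey disc near knob
img=r['color'][210:275,232:292];cv2.imwrite('pics/k1.png',cv2.resize(img[...,::-1],None,fx=8,fy=8))
E
python3 -c "
import cv2,numpy as np
a=cv2.imread('pics/g1.png');b=cv2.imread('pics/k1.png')
h=max(a.shape[0],b.shape[0]);c=np.zeros((h,a.shape[1]+b.shape[1],3),np.uint8);c[:a.shape[0],:a.shape[1]]=a;c[:b.shape[0],a.shape[1]:]=b
print(a.shape,b.shape);s=min(1,800/c.shape[1]);cv2.imwrite('pics/gk1.png',cv2.resize(c,None,fx=s,fy=s))"
```

```text
[208.0, 143.7, 60.4, 57.3]
red 19 mean [-1.23358986  4.74468993] ang from zero 0.53084144162723
green 84 mean [14.13885759 22.10417755] ang from zero 1.3542659725959614
centre [522.0521237   50.97087297 140.        ]
[[-2.8, 8.7], [-2.4, 9.7], [-3.4, 10.1], [-3.0, 11.1], [-4.0, 11.4], [-3.7, 12.4], [-4.3, 13.8], [-4.9, 15.1]]
gauge [527.60055412  48.66644425 122.48822132] [array([1.8, 2. ]), array([-0.6,  0.7]), array([-1.2,  0.1])]
knob_top [568.76344017  -2.06194761 280.38090418] [array([161.4,  76.2]), array([14.1,  8.8]), array([-25.4, -40.8])]Traceback (most recent call last):
  File "<stdin>", line 16, in <module>
IndexError: list index out of range
[ WARN:0@0.030] global loadsave.cpp:275 findDecoder imread_('pics/k1.png'): can't open/read file: check file path/integrity
Traceback (most recent call last):
AttributeError: 'NoneType' object has no attribute 'shape'
```

```bash
python3 -m jog '{"claw":[1,1,1,1,1,1,1,1,1,1],"xyz":[[-0.3,-0.1,0.4],[-0.31,-0.1,0.3],[0,0,0.2],[0,0,0],[0,0,0],[0,0,0],[0,0,0],[0,0,0],[0,0,0],[0,0,0]],"twist":[[0,0,0],[0,0,-0.058],[0,0,-0.058],[0,0,-0.058],[0,0,-0.058],[0,0,-0.058],[0,0,-0.058],[0,0,-0.058],[0,0,-0.058],[0,0,0]]}'
python3 - <<'E'
from h import *
r=optics.get_image('wrist');s=readout.read_state();print(s['eef_pos'],s['tool_rot'],s['qpos'][6])
cv2.imwrite('pics/w2.png',r['color'][...,::-1])
print('knob pred',proj(r,[597,46,189]),'gauge',proj(r,[528,48,140]))
for l in ['knob_top','knob_grip','gauge']: print(l,optics.boxes_of('wrist',l)[:2])
E
```

```text
clock: 4.55
eef_pos: [596.3, 47.1, 241.2]
tool_rot: [3.141, 0.0, -2.04]
force: [0.2, -0.5, -0.0]
width: 85.2
gripper_force: 0.0
[596.33522695  47.10551824 241.21699943] [ 3.14134057e+00  1.79047604e-04 -2.04155346e+00] 2.4185351680361316
knob pred (np.float64(277.11188541028804), np.float64(232.1648384332072)) gauge (np.float64(358.63257148514197), np.float64(171.85355889800417))
knob_top [{'rect': [242.4, 188.1, 70.2, 70.4], 'score': 0.69}]
knob_grip [{'rect': [245.8, 189.8, 67.3, 70.3], 'score': 0.98}]
gauge [{'rect': [316.9, 123.1, 80.0, 83.9], 'score': 0.8}]
```

View pics/w2.png

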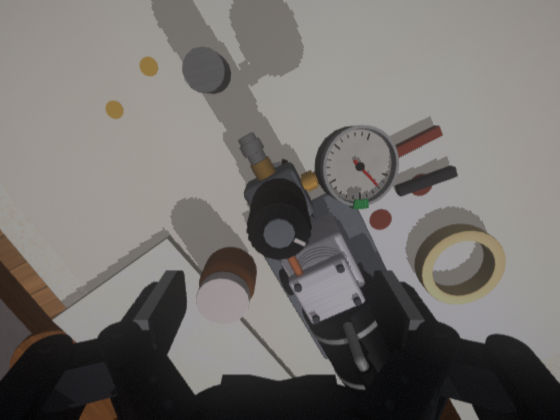

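Cap centre at (279,233), gauge pivot (360,167), needle tip (378,188), marker (361,204).

```bash
python3 - <<'E'
from h import *
r=optics.get_image('wrist')
k=atz(r,279,233.5,189);print('cap',k)
for z in (130,140):
    p=atz(r,360,167,z);print(z,p,np.linalg.norm((p-k)[:2]),'yaw',np.arctan2(*(k-p)[1::-1]))
yaw=0.0
p=atz(r,360,167,135)
yaw=np.arctan2(*(k-p)[1::-1])
o=gauge_angles(r,None,[316.9,123.1,84,84],yaw,135)
n=np.array([-np.sin(.2269)*np.cos(yaw),-np.sin(.2269)*np.sin(yaw),np.cos(.2269)])
ex=np.array([np.cos(.2269)*np.cos(yaw),np.cos(.2269)*np.sin(yaw),np.sin(.2269)]);ey=np.cross(n,ex)
def q(u,v):
    o_,d=ray(r,u,v);P=o_+d*((p-o_)@n)/(d@n)-p;return P@ex,P@ey
for uv in ((378,188),(361,204)):
    a=q(*uv);print(np.hypot(*a),2.356-np.arctan2(a[1],a[0]))
# shift to pivot
c0=np.array(q(316.9+42,123.1+42))
for kk in o:
    m=o[kk]+c0
    if kk=='red': m=m[np.hypot(*m.T)<24]
    m=m.mean(0);print(kk,np.hypot(*m),2.356-np.arctan2(m[1],m[0]))
E
```

```text
cap [596.31444665  47.61726531 189.        ]
130 [524.23649556  48.09326561 130.        ] 72.07952280932538 yaw -0.006603869443614077
140 [525.60075866  45.14675854 140.        ] 70.75683056662366 yaw 0.034922550840107064
red 96 mean [-18.43442986   7.79870736] ang from zero -0.38537382883833127
green 131 mean [11.88163108 28.27351184] ang from zero 1.1830347717243916
centre [525.11261435  44.84430741 135.        ]
23.715292910140693 0.510916526552756
29.6786724176516 1.191994363269995
red 7.582857389817462 0.4413340357227167
green 29.10055026739596 1.2125408050008737
```

```bash
python3 -m jog '{"claw":[1,1,1,1,1,0,0,0,0,0,0],"xyz":[[0,0,0.3],[0,0,0.3],[0,0,0.18],[0,0,0.1],[0,0,0],[0,0,0],[0,0,0],[0,0,0],[0,0,0],[0,0,0],[0,0,0]],"twist":[[0,0,0],[0,0,0],[0,0,0],[0,0,0],[0,0,0],[0,0,0],[0,0,0],[0,0,0],[0,0,0],[0,0,0],[0,0,0]]}'
```

```text
clock: 6.18
eef_pos: [596.5, 47.5, 154.3]
tool_rot: [-3.141, 0.001, -2.038]
force: [-1.9, -0.1, 5.9]
width: 40.6
gripper_force: 60.2
```

```bash
python3 -m jog '{"claw":[0,0,0,0,0],"xyz":[[0,0,-0.03],[0,0,-0.03],[0,0,-0.03],[0,0,-0.01],[0,0,0]],"twist":[[0,0,0],[0,0,0],[0,0,0],[0,0,0],[0,0,0]]}'
```

```text
clock: 6.8
eef_pos: [596.5, 47.5, 163.5]
tool_rot: [-3.141, 0.0, -2.038]
force: [2.2, 0.3, -1.8]
width: 40.6
gripper_force: 61.1
```

```bash
python3 -m jog '{"claw":[0,0,0,0],"xyz":[[0,0,0],[0,0,0],[0,0,0],[0,0,0]],"twist":[[0,0,0.03],[0,0,0.04],[0,0,0.03],[0,0,0]]}'
python3 - <<'E'
from h import *
r=optics.get_image('wrist');s=readout.read_state();print(s['torque'],s['force'])
cv2.imwrite('pics/w3.png',r['color'][...,::-1]);print(optics.boxes_of('wrist','gauge')[:1])
E
```

```text
clock: 7.3
eef_pos: [596.2, 47.7, 163.4]
tool_rot: [3.142, -0.0, -2.351]
force: [1.0, 0.9, -1.8]
width: 40.4
gripper_force: 61.0
[ 0.25309931 -0.22424221  0.00402297] [ 0.46472762  1.20819654 -2.04376001]
[{'rect': [311.3, 98.6, 117.6, 121.5], 'score': 0.56}]
```

View pics/w3.png

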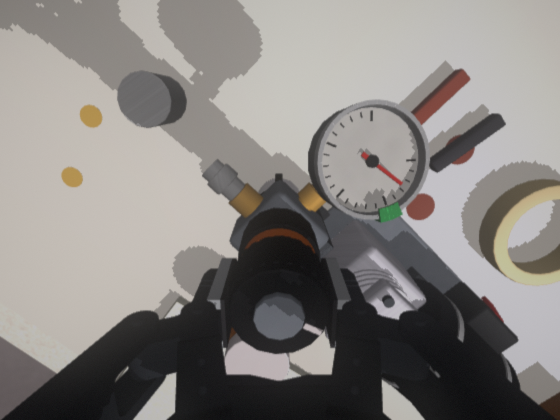

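The orange sleeve shows, so the knob is out and turning: the needle is at (402,185), pivot (372,160), marker (390,213). I'll turn 4 more steps less a bit, then measure.

```bash
python3 -m jog '{"claw":[0,0,0,0,0,0,0,0,0],"xyz":[[0,0,0],[0,0,0],[0,0,0],[0,0,0],[0,0,0],[0,0,0],[0,0,0],[0,0,0],[0,0,0]],"twist":[[0,0,0.05],[0,0,0.05],[0,0,0.05],[0,0,0.05],[0,0,0.05],[0,0,0.05],[0,0,0.05],[0,0,0.05],[0,0,0]]}'
cat >> h.py <<'E'
def meas(r,pv,pts,yaw=0.015,z=135):
    p=atz(r,*pv,z);n=np.array([-np.sin(.2269)*np.cos(yaw),-np.sin(.2269)*np.sin(yaw),np.cos(.2269)])
    ex=np.array([np.cos(.2269)*np.cos(yaw),np.cos(.2269)*np.sin(yaw),np.sin(.2269)]);ey=np.cross(n,ex)
    for uv in pts:
        o_,d=ray(r,*uv);P=o_+d*((p-o_)@n)/(d@n)-p;a=(P@ex,P@ey)
        print(uv,np.hypot(*a).round(1),(2.356-np.arctan2(a[1],a[0])).round(3))
def green(r):
    hsv=cv2.cvtColor(r['color'],cv2.COLOR_RGB2HSV);m=cv2.inRange(hsv,(45,90,50),(85,255,255))
    n,_,st,ce=cv2.connectedComponentsWithStats(m);i=1+np.argmax(st[1:,4]);return st[i],ce[i]
E
python3 - <<'E'
from h import *
r=optics.get_image('wrist');s=readout.read_state();print(s['torque'],s['force'])
b=optics.boxes_of('wrist','gauge')[:1];print(b,green(r))
l,t,w,h=[int(x) for x in b[0]['rect']]
l-=15;t-=15;w+=30;h+=30;l=max(l,0);t=max(t,0);print('crop',l,t)
c=r['color'][t:t+h,l:l+w,::-1];cv2.imwrite('pics/g4.png',cv2.resize(c,None,fx=4,fy=4,interpolation=cv2.INTER_CUBIC)[:600,:800]);np.savez('w4.npz',**r)
E
```

```text
clock: 8.52
eef_pos: [596.0, 48.8, 163.4]
tool_rot: [3.141, -0.001, 2.678]
force: [0.0, 3.6, -0.1]
width: 40.3
gripper_force: 61.1
[ 9.03680089e-01  2.94302248e-04 -2.80914631e-02] [-0.37343137  4.05431166 -0.84706673]
[{'rect': [158.2, 72.7, 122.1, 121.8], 'score': 0.69}] (array([262, 123,  17,  27, 376], dtype=int32), array([270.5       , 136.19414894]))
crop 143 57
```

View pics/g4.png

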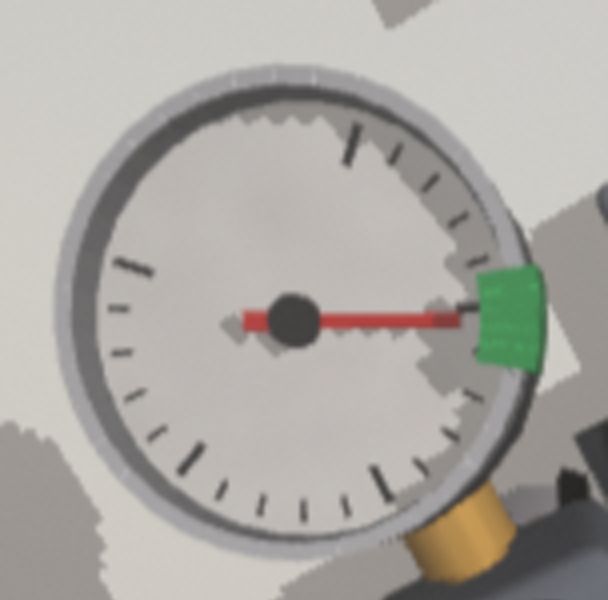

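The needle lies along the middle of the green marker, just past the fifth tick (≈1.25 rad). Now I'll release, rise, shut the fingers and press on the cap.

```bash
python3 -m jog '{"claw":[1,1,1,1,1,1,0,0,0,0,0,0],"xyz":[[0,0,0],[0,0,0],[0,0,0],[0,0,-0.2],[0,0,-0.3],[-0.008,-0.009,-0.05],[0,0,0],[0,0,0],[0,0,0],[0,0,0],[0,0,0],[0,0,0]],"twist":[[0,0,0],[0,0,0],[0,0,0],[0,0,0],[0,0,0],[0,0,0],[0,0,0],[0,0,0],[0,0,0],[0,0,0],[0,0,0],[0,0,0]]}'
```

```text
clock: 10.12
eef_pos: [596.6, 46.2, 218.2]
tool_rot: [-3.142, -0.0, 2.675]
force: [0.3, 0.7, -0.5]
width: -0.0
gripper_force: 0.0
```

```bash
python3 -m jog '{"claw":[0,0,0,0,0,0,0,0],"xyz":[[0,0,0.1],[0,0.01,0.08],[0,0,0.02],[0,0,0.02],[0,0,0.02],[0,0,0.02],[0,0,0.02],[0,0,0]],"twist":[[0,0,0],[0,0,0],[0,0,0],[0,0,0],[0,0,0],[0,0,0],[0,0,0],[0,0,0]]}'
```

```text
clock: 11.12
eef_pos: [597.4, 47.0, 190.1]
tool_rot: [3.141, 0.001, 2.675]
force: [0.6, -0.1, 0.4]
width: 0.4
gripper_force: 0.0
```

```bash
python3 -m jog '{"claw":[0,0,0,0],"xyz":[[0,0,0.01],[0,0,0.01],[0,0,0.01],[0,0,0]],"twist":[[0,0,0],[0,0,0],[0,0,0],[0,0,0]]}'
```

```text
clock: 11.62
eef_pos: [597.9, 46.9, 188.9]
tool_rot: [3.14, 0.002, 2.675]
force: [-4.1, 0.2, 11.5]
width: 0.1
gripper_force: 5.7
```

```bash
python3 -m jog '{"claw":[0,0,0,0,0,0,0],"xyz":[[0,0,0.01],[0,0,0],[0,0,-0.03],[0,0,-0.3],[0,0,-0.5],[0,0,0],[0,0,0]],"twist":[[0,0,0],[0,0,0],[0,0,0],[0,0,0],[0,0,0],[0,0,0],[0,0,0]]}'
python3 - <<'E'
from h import *
r=optics.get_image('wrist');print(optics.boxes_of('wrist','gauge')[:1],green(r))
cv2.imwrite('pics/w5.png',cv2.resize(r['color'][60:360,100:460,::-1],None,fx=2,fy=2,interpolation=cv2.INTER_CUBIC)); s=readout.read_state();print(s['clock'],s['eef_pos'],s['force'])
E
```

```text
clock: 12.5
eef_pos: [596.7, 47.1, 268.6]
tool_rot: [-3.141, -0.001, 2.675]
force: [-0.1, 0.2, -0.4]
width: -0.0
gripper_force: 0.0
[{'rect': [205.5, 79.6, 77.3, 77.8], 'score': 0.58}] (array([270, 113,  10,  17, 141], dtype=int32), array([274.69503546, 120.53191489]))
12.6 [596.20001833  47.10847481 267.80049068] [-0.03032186  0.61064147  0.12458565]
```

View pics/w5.png

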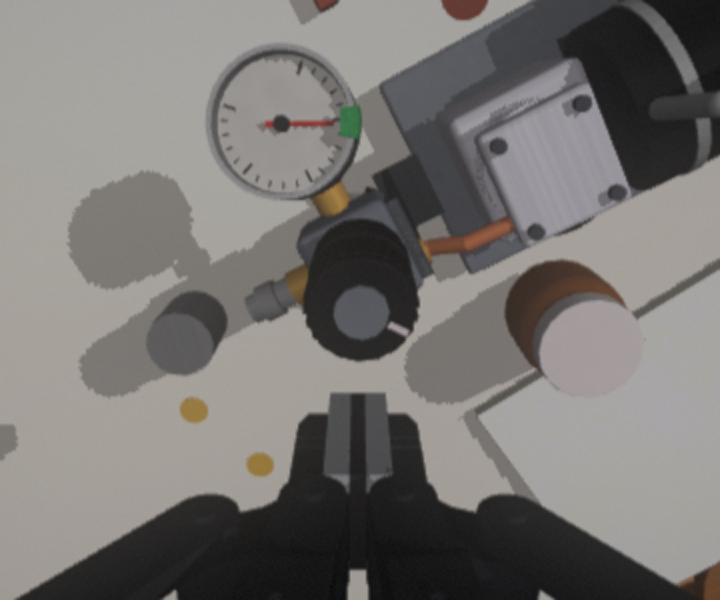

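The picture shows the needle (281,124)→(333,123) in the middle of the green marker at (350,122). The orange sleeve is hidden, and the press stopped at 188.9 mm, so the knob is home. The robot touches nothing, so I'm handing in.

```bash
python3 -c "
from cell import order
print(order.finish_job())"
```

```text
the job is handed in; nothing more can be done
None
```

The job is handed in at about 12.6 s: the knob was pulled out, turned clockwise about 90° and pressed home at 189 mm, the needle points into the middle of the green marker, and I touched nothing else.

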